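# Clamp a glued crucible in the bench press

## Task

The glued crucible under the bench press has to be clamped while its glue sets. Turn the selector knob to the mark with four dots, then press the press's lever down exactly three clicks - not a fourth - and finish while still holding the lever down at the third click, because it springs back when let go. Leave the other things on the bench where they are.

Things in the scene. Friction and masses are not known exactly. Their poses are not given: they have to be found in the camera images.
- press: the bench press, fixed to the bench: grey base plate 270 x 130 x 15 mm, with a side plate on its left (+y) carrying the selector housing. Origin at the underside, directly below the ram and crucible; +x points from the lever's bar to the upright column (60 mm deep, 70 mm wide, centred at x = +80 mm, 220 mm tall), z up
- lever_angle (a joint): lever angle in rad about a level pin (along the press's y): 0 = up at its rest stop, bar raised 0.50 rad above level; grows as the bar goes down, to a stop at 0.85. The ratchet clicks at about 0.14, 0.29, 0.44, 0.59 and 0.74 (first to fifth click), about 29 mm of bar travel apart. It does not hold: let go, the lever springs back to 0
- lever_pivot (a point): the lever's hinge axis, mid-width of the press, 190 mm above the bench, axes as the press's. Pushing the bar slowly down takes some 4 to 8 N between clicks; over the last 10 mm before each click it climbs to 15 to 20 N, then drops back suddenly as the tooth passes: that is the click
- lever: the press's lever: toothed disc, steel rod and black bar in one piece; origin on its hinge axis (same point as lever_pivot); its frame is the press's at rest and turns with the lever
- bar_middle (a point): centre of the lever's grip: a round black bar 22 mm in diameter and 90 mm long, lying level along the press's y across the end of a 14 mm steel rod, 190 mm from the pivot axis; at rest 281 mm above the bench, on the side away from the column (the press's -x); nothing stands above it
- selector (a joint): the selector knob's angle in rad, growing clockwise seen from above: its five detents are at 0, 0.45, 0.90, 1.35 and 1.80, where its nose points at the marks with one, two, three, four and five dots. Sprung detents pull it to the nearest mark (crests half way, about 0.1 N m); starts at the mark of one, two or three dots.
- knob_grip (a point): on the knob's vertical turning axis at the height to grip, 92 mm above the bench; its frame turns with the knob. The knob is black: a disc 44 mm across, top 70 mm above the bench, with an upright fin on it 46 mm long, 10 mm thick, top 104 mm above the bench
- knob_nose (a point): the nose end of the knob's fin, at its top, marked by a white line; the level direction from knob_grip to this point is where the knob points
- dial_centre (a point): centre of the dial, on the knob's axis, on top of the grey housing (120 x 120 mm, 60 mm above the bench); axes as the press's. Marks are radial rows of 1 to 5 small dots; seen from above, counter-clockwise from the press's +x, they lie at +51.6, +25.8, 0, -25.8 (four dots) and -51.6 degrees
- beaker: bystander: small glass beaker, 60 mm across, 75 mm tall; origin under its centre
- flask: bystander: conical glass flask, 74 mm across, 110 mm tall; origin under its centre
- glue_tube: bystander: small flat metal glue tube 71 mm long, 20 mm wide, 12 mm high, lying close beside the press; origin under its middle
- matchbox: bystander: plain cardboard box 53 x 36 x 14 mm lying beside the selector housing; origin under its centre
- jar: bystander: amber jar with white cap, 52 mm across, 75 mm tall, behind the press; origin under its centre
- dish: bystander: white ceramic dish 90 mm across, 30 mm tall; origin under its centre
- spatula: bystander: flat spatula 180 mm long with wooden handle, lying to the right of the press (its -y); origin under its middle

How it is judged:
By the outcome, as a careful person would: the job done as asked, in the order asked, and still so for the second after the job is handed in, while the arm keeps its last pose, push and grip.
It also fails if it takes over 72 s, if anything falls off the work surface, if the arm or the gripper's body presses on something with over 40 N, if the wrist force passes 120 N, or if a joint passes its speed limit or range.

## Robot

A 6-joint arm with a two-finger parallel gripper is mounted at the origin on the work surface. World frame = base frame: x ahead of the robot, y to its left, z up, the work surface at z = 0. Lengths are in m, angles in rad, forces in N, time in s.
With the tool pointing down it reaches from about 0.4 to 0.925 m from the base axis. Payload 3.4 kg.
Tool frame: the origin (TCP) lies between the finger pads; the fingertips stand 11 mm ahead of it and the grasp point (between the pads) lies 8 mm behind it (env.finger_overhang is the distance from the TCP to the fingertips, in m); y points along the fingers, z is the direction in which the jaws open and shut, and the axes are right-handed (so a half turn about y gives the same grasp; the last joint's range is limited). The gripper opens to 85 mm and grips with 20 to 120 N. Pads are 22 mm wide; open, the fingers measure 114 mm over their backs; the gripper's body (76 mm by 85 mm) begins 54 mm behind the grasp point. The pads swing forward as they close: fully open they stand 13 mm farther back than shut.
Start: joints at [1.113, 0.307, 1.506, -0, 1.328, -0.073], TCP at [0.216, 0.533, 0.242] pointing down, gripper open.
Joint ranges: [-3.12, 3.12], [-1.05, 2.28], [0.14, 2.33], [-1.42, 4.57], [0.1, 2.73], [-2.68, 2.68]. Speed limits (rad/s): [2.57, 2.57, 3.14, 3.14, 3.14, 3.14].

## Interface

Orientations are given as [roll, pitch, yaw] about the fixed x, y, z axes, in that order (R = Rz(yaw) Ry(pitch) Rx(roll)).
In Python, from station import env, eyes gives the robot as it stands.
- The arm moves only by the tool move_arm, never from a script. Its argument "series" is one flat list of numbers, 5 for each row, row after row: the finger opening in mm, from 0 to 85.4, then the shift along the tool's x, y, z in mm, then the turn about the tool's y in degrees. In form: [claw, dx, dy, dz, twist, claw, dx, dy, dz, twist, ...]. A call has 1 to 10 rows; each row is the pose to reach, as a shift and turn from the pose commanded when the call began, along the tool's axes at that moment; what a row does not reach only later rows make up. A row lasts 1/8 s, in which the tool goes at most 62.5 mm and 10.7 degrees, less where a joint would pass 70% of its speed; a pose out of reach is approached as far as the arm can. A call with a gripper value outside its range is refused whole. The fingers move at their own pace and stop on an object; "squeeze" is the grip in N (left out, the last holds). Time passes only in rows, so rows that repeat a pose let the fingers close. It gives the time, the measured TCP pose, the force and the opening at its end, in the units of the state.
- env.read_state(): the state, without advancing time (a new reading comes with each control period).
- eyes.snapshot(name): name is "scene" or "top" or "wrist"; returns a dict with "pixels" (420x560x3 uint8, red, green, blue), "depth" (420x560 float32, m along the optical axis (not along the pixel's ray), 0 where there is no reading), "fov_y" (degrees; the focal length in pixels is half the picture's height over the tangent of half this angle, whatever the lens; pixels are square), "cx", "cy" (the principal point, pixels), "position" and "orientation" of the camera in the world; the wrist camera has in their place "T_tool_cam" (4x4, takes a point from camera to tool coordinates, whose origin is the TCP and whose axes are the tool frame's). Camera axes: x right, y up, looking along -z (the intrinsics and any distortion apply to the point x, -y, -z); pixel columns grow to the right and rows downward; lengths in m; the calibration is good to about 2 mm. A picture is of the moment at which its call begins: read the wrist's pose just before it.
- env.hand_in(): hands the job in, once; it reports no verdict.
The state is a dict: "time": time; "joints": joint angles; "dq": joint speeds; "joint_efforts": joint torques, N m; "tool_pos": TCP position; "tool_rot": TCP orientation; "force": force on the tool from outside, world axes, zero at the start; "ft_torque": the same for the moment, N m; "gripper_width": opening from 0.0 (shut) to 1.0 (fully open).
Only numpy, scipy, OpenCV 4.12 (cv2) and the standard library are available. Lean on these libraries where they do the work, as an engineer would, in place of code of your own. Each camera call takes 0.05 s, during which the arm holds its last target.

## Working session

There is one attempt and no reset: what is moved stays moved. The work goes in short steps, Python scripts to look and compute and a tool call to move; the robot and the scene stay as the last step left them, time stands still between calls to the robot, and variables do not carry over. Pictures are saved under pics/ and viewed, and the job is handed in when it is done.

Besides the shell and the picture viewer there is one more tool, called after ">>>" in YAML: its name, and indented under it one key for each argument. move_arm: Moves the arm, as the interface text tells. Its arguments: {"type":"object","properties":{"series":{"type":"array","items":{"type":"number"}},"squeeze":{"type":"number"}},"required":["series"]}

```bash
mkdir -p pics; ls
cat > h.py <<'E'
import numpy as np, cv2
from station import env, eyes
from scipy.spatial.transform import Rotation as R
def tool():
    s=env.read_state(); T=np.eye(4); T[:3,:3]=R.from_euler('xyz',s['tool_rot']).as_matrix() if len(s['tool_rot'])==3 else 0; T[:3,3]=s['tool_pos']; return T
def snap(n,save=None):
    T=tool(); d=eyes.snapshot(n)
    if n=='wrist': C=T@np.array(d['T_tool_cam'])
    else:
        C=np.eye(4);o=np.array(d['orientation']);C[:3,:3]=o if o.shape==(3,3) else R.from_euler('xyz',o).as_matrix();C[:3,3]=d['position']
    d['C']=C
    if save: cv2.imwrite('pics/'+save,cv2.cvtColor(d['pixels'],cv2.COLOR_RGB2BGR)); np.savez('pics/'+save[:-4]+'.npz',**{k:v for k,v in d.items()})
    return d
def cloud(d):
    f=210/np.tan(np.radians(float(d['fov_y']))/2)
    Z=d['depth'];v,u=np.mgrid[0:420,0:560]
    P=np.stack([(u-d['cx'])/f*Z,-(v-d['cy'])/f*Z,-Z],-1)
    return P@d['C'][:3,:3].T+d['C'][:3,3]
E
python3 - <<'E'
from h import *
print(env.read_state())
for n in ['scene','top','wrist']:
    d=snap(n,n+'0.png'); print(n,{k:v for k,v in d.items() if k not in('pixels','depth')})
E
```

```text
pics
{'time': 0.0, 'joints': array([ 1.11247740e+00,  3.07544854e-01,  1.50769996e+00, -1.57748551e-05,
        1.32839837e+00, -7.34790538e-02]), 'dq': array([ 1.10118041e-03,  1.70915851e-04, -4.89517917e-05,  5.42430872e-04,
        3.45279843e-04,  1.51061297e-03]), 'joint_efforts': array([-5.38599379e-04, -4.57554603e+01, -2.51913893e+01, -2.06627133e-04,
        1.29635292e-02, -1.29370366e-05]), 'tool_pos': array([0.21557082, 0.53231455, 0.24138712]), 'tool_rot': array([-1.57284245e+00,  1.35270887e-04, -3.84836208e-01]), 'force': array([ 0.06376423, -0.07928784,  0.10766883]), 'ft_torque': array([-0.03535122,  0.0092005 , -0.02077777]), 'gripper_width': 1.0005505303602413}
scene {'fov_y': 57.104384313681194, 'cx': 282.5166812768002, 'cy': 207.2598102018756, 'position': array([ 0.99118328, -0.45188531,  1.11094054]), 'orientation': array([0.59916274, 0.00213503, 0.77760346]), 'C': array([[ 0.71259531, -0.5785072 ,  0.39690975,  0.99118328],
       [ 0.70157207,  0.58931303, -0.40063298, -0.45188531],
       [-0.00213503,  0.56394997,  0.82580619,  1.11094054],
       [ 0.     
[... 498 characters left out ...]
  ]])}
wrist {'fov_y': 58.44864940380881, 'cx': 278.35696139238456, 'cy': 215.49247514727352, 'T_tool_cam': array([[-3.59321649e-04, -9.59793557e-01, -2.80706606e-01,
        -7.10670854e-02],
       [ 1.74950794e-04,  2.80706560e-01, -9.59793622e-01,
        -1.31031167e-01],
       [ 9.99999920e-01, -3.93984471e-04,  6.70527004e-05,
        -7.48566676e-04],
       [ 0.00000000e+00,  0.00000000e+00,  0.00000000e+00,
         1.00000000e+00]]), 'C': array([[ 0.37503279, -0.88998882, -0.25936521,  0.149542  ],
       [ 0.92700931,  0.35943874,  0.10703989,  0.55859507],
       [-0.0020384 , -0.28057743,  0.95982923,  0.3725184 ],
       [ 0.        ,  0.        ,  0.        ,  1.        ]])}
```

View pics/scene0.png

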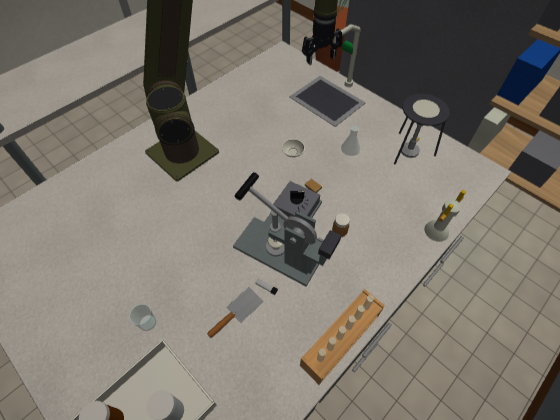

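View pics/top0.png

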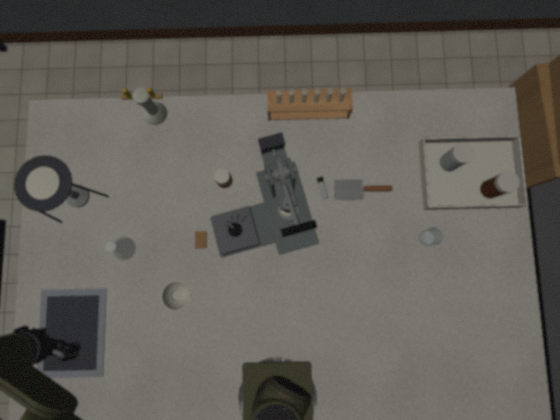

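View pics/wrist0.png

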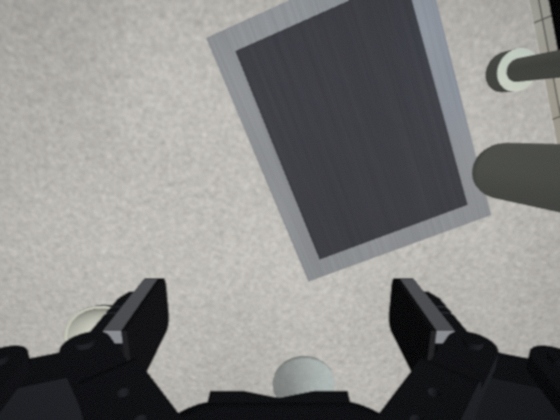

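The top view shows the press: bar ≈(299,229), knob ≈(235,230), housing to its left, matchbox (201,240), jar (222,177), glue tube (322,188). The scene view shows the same layout, with the knob at ≈(297,196). Next I measure.

```bash
cat > m.py <<'E'
from h import *
for n,cr in (('top0',(190,120,340,260)),('scene0',(225,165,355,285))):
    d=dict(np.load(f'pics/{n}.npz')); P=cloud(d)
    x0,y0,x1,y1=cr
    im=cv2.cvtColor(d['pixels'][y0:y1,x0:x1],cv2.COLOR_RGB2BGR)
    im=cv2.resize(im,None,fx=5,fy=4.2 if 0 else 5,interpolation=cv2.INTER_CUBIC)[:600,:800]
    cv2.imwrite(f'pics/{n}_z.png',cv2.convertScaleAbs(im,alpha=1.7,beta=10))
    m=P[y0:y1,x0:x1].reshape(-1,3); m=m[np.isfinite(m).all(1)]
    def s(lo,hi):
        q=m[(m[:,2]>lo)&(m[:,2]<hi)]; r=cv2.minAreaRect((q[:,:2]*1000).astype(np.float32)); print(n,lo,hi,len(q),r,q.mean(0).round(4))
    s(.008,.022); s(.052,.065); s(.096,.112); s(.27,.31); s(.21,.23)
E
python3 m.py
```

```text
top0 0.008 0.022 3041 ((631.6071166992188, 21.875961303710938), (463.79931640625, 437.6686096191406), 87.43171691894531) [ 0.5317 -0.0052  0.0147]
top0 0.052 0.065 1433 ((563.9887084960938, 56.66856384277344), (223.88389587402344, 264.0955810546875), 14.340685844421387) [0.4985 0.1077 0.0596]
top0 0.096 0.112 73 ((553.7855224609375, 22.203536987304688), (137.49423217773438, 212.65843200683594), 56.937679290771484) [0.5205 0.0791 0.1036]
top0 0.27 0.31 363 ((486.0166015625, -64.55587005615234), (46.91501235961914, 90.12127685546875), 14.412650108337402) [ 0.4758 -0.0668  0.2879]
top0 0.21 0.23 296 ((636.2123413085938, -25.457813262939453), (181.1038360595703, 69.76589965820312), 14.630335807800293) [ 0.6246 -0.0286  0.2205]
scene0 0.008 0.022 1952 ((519.147705078125, 51.72114562988281), (387.29693603515625, 447.0594787597656), 43.89189910888672) [ 0.5407 -0.0451  0.0157]
scene0 0.052 0.065 981 ((565.1990356445312, 57.038330078125), (255.74411010742188, 260.3020935058594), 5.7058186531066895) [0.5198 0.0867 0.0606]
scene0 0.096 0.112 132 ((570.2708129882812, 0.9584503173828125), (115.76464080810547, 264.642333984375), 49.57823181152344) [0.5987 0.0066 0.1038]
scene0 0.27 0.31 306 ((488.1885681152344, -65.41014862060547), (48.96260452270508, 91.68379974365234), 15.467546463012695) [ 0.4818 -0.0709  0.2873]
scene0 0.21 0.23 421 ((643.3714599609375, -25.54290008544922), (196.0994110107422, 72.1387939453125), 16.01602554321289) [ 0.6305 -0.0322  0.2196]
```

View pics/top0_z.png

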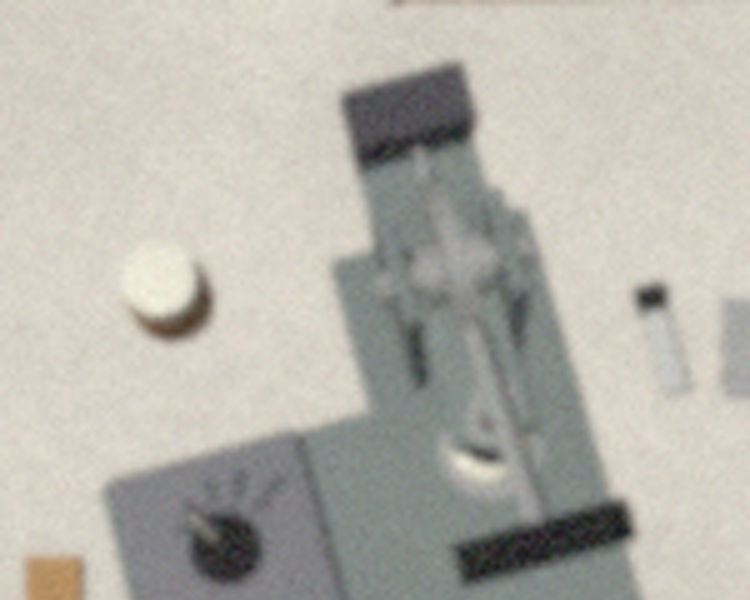

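View pics/scene0_z.png

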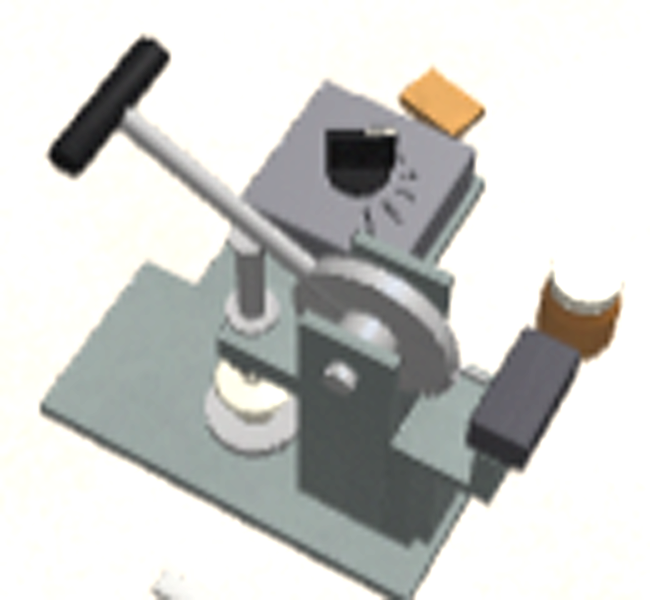

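```bash
cat > m2.py <<'E'
from h import *
for n,c in (('top0',(235,230)),('scene0',(297,195))):
    d=dict(np.load(f'pics/{n}.npz')); P=cloud(d).reshape(-1,3)
    # connected region near dial
    def near(lo,hi,c,r):
        q=P[(P[:,2]>lo)&(P[:,2]<hi)&(np.hypot(P[:,0]-c[0],P[:,1]-c[1])<r)]; 
        r_=cv2.minAreaRect((q[:,:2]*1000).astype(np.float32)); print(n,lo,hi,len(q),np.round(r_[0],1),np.round(r_[1],1),round(r_[2],1),q.mean(0).round(4)); return q
    print(cloud(d)[c[1],c[0]])
    c0=(.50,.108)
    near(.054,.065,c0,.085); near(.065,.076,c0,.04)
    q=near(.092,.112,c0,.04); print((q*1000).round(0).tolist()[:60])
    near(.27,.31,(.48,-.07),.08)
    near(.20,.235,(.64,-.03),.12)
E
python3 m2.py
```

```text
[0.48954048 0.10904235 0.10297375]
top0 0.054 0.065 1348 [495.9 113.4] [120.3 119.7] 14.4 [0.4952 0.1126 0.0597]
top0 0.065 0.076 126 [501.3 104.5] [48.6 66.3] 54.1 [0.4953 0.1128 0.0696]
top0 0.092 0.112 54 [496.8 114.1] [45.6  9.6] 47.5 [0.4964 0.1138 0.1029]
[[513.0, 129.0, 107.0], [513.0, 126.0, 104.0], [511.0, 132.0, 102.0], [510.0, 129.0, 108.0], [510.0, 126.0, 108.0], [510.0, 123.0, 104.0], [507.0, 132.0, 104.0], [507.0, 129.0, 104.0], [508.0, 126.0, 102.0], [507.0, 124.0, 102.0], [508.0, 121.0, 100.0], [505.0, 130.0, 97.0], [504.0, 126.0, 103.0], [505.0, 124.0, 102.0], [505.0, 121.0, 100.0], [504.0, 118.0, 103.0], [502.0, 127.0, 101.0], [501.0, 123.0, 104.0], [501.0, 120.0, 107.0], [501.0, 118.0, 102.0], [501.0, 115.0, 105.0], [501.0, 112.0, 102.0], [499.0, 121.0, 101.0], [498.0, 118.0, 103.0], [499.0, 115.0, 101.0], [499.0, 112.0, 99.0], [498.0, 109.0, 104.0], [495.0, 117.0, 106.0], [495.0, 115.0, 103.0], [495.0, 111.0, 107.0], [495.0, 106.0, 106.0], [492.0, 115.0, 104.0], [493.0, 112.0, 98.0], [492.0, 109.0, 105.0], [493.0, 106.0, 101.0], [493.0, 104.0, 99.0], [489.0, 112.0
[... 1625 characters left out ...]
, 103.0], [504.0, 111.0, 105.0], [505.0, 116.0, 101.0], [507.0, 118.0, 100.0], [510.0, 120.0, 102.0], [512.0, 122.0, 103.0], [515.0, 123.0, 104.0], [484.0, 95.0, 96.0], [488.0, 95.0, 100.0], [491.0, 97.0, 101.0], [492.0, 101.0, 97.0], [494.0, 103.0, 97.0], [495.0, 107.0, 96.0], [497.0, 109.0, 95.0], [503.0, 108.0, 101.0], [503.0, 113.0, 96.0], [506.0, 114.0, 98.0], [507.0, 118.0, 95.0], [512.0, 123.0, 95.0], [514.0, 125.0, 96.0], [490.0, 98.0, 93.0], [494.0, 103.0, 92.0], [498.0, 104.0, 94.0], [500.0, 107.0, 93.0], [508.0, 117.0, 92.0]]
scene0 0.27 0.31 306 [488.2 -65.4] [49.  91.7] 15.5 [ 0.4818 -0.0709  0.2873]
scene0 0.2 0.235 949 [646.2 -27.2] [200.7  76.8] 16.0 [ 0.6617 -0.025   0.2134]
```

The dial centre comes out at ≈(0.497, 0.1127), agreeing between the two cameras (z and sizes fit). Press yaw is ≈14.5° and the bar ≈(0.487, -0.065, 0.28). The fin points at ≈40–47°, so most likely the two-dot mark. I'll hover over the knob, jaws across the fin, and look.

>>> move_arm:
  series: [85,42,0,-28,-6.2,85,84,0,-57,-12.4,85,126,4,-85,-18.6,85,168,8,-114,-24.8,85,210,12,-142,-31,85,252,18,-170,-37.2,85,294,24,-199,-43.4,85,336,30,-227,-49.6,85,378,36,-256,-55.8,85,418,41,-284,-62]

```text
time: 1.4
tool_pos: [0.4973, 0.1112, 0.2009]
tool_rot: [-1.571, 0.0, 0.7]
force: [0.2, 0.3, 0.1]
gripper_width: 0.996
```

Run:
```python
from h import *
s=env.read_state(); print(s['time'],s['tool_pos'],s['tool_rot'],s['joints'],s['force'])
d=snap('wrist','wrist1.png')
im=cv2.imread('pics/wrist1.png');cv2.imwrite('pics/wrist1b.png',cv2.convertScaleAbs(im,alpha=1.5,beta=20))
```

```text
1.4 [0.49731366 0.11124175 0.20093683] [-1.57053202e+00  1.36263577e-04  7.00489732e-01] [ 1.37051423e-01  2.53689395e-01  1.69980914e+00  1.62409182e-04
  1.18835049e+00 -2.13429525e+00] [0.19082375 0.34735464 0.07587551]
```

View pics/wrist1b.png

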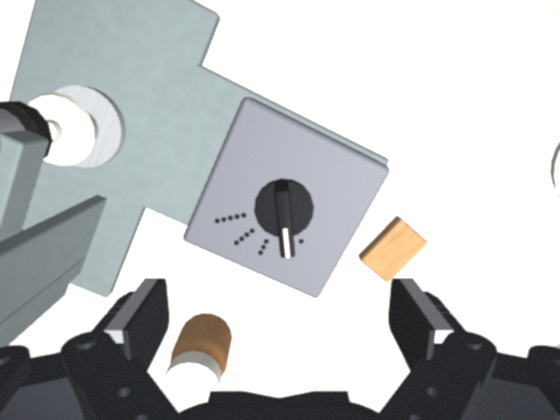

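The wrist view shows the knob at (284,208) with its white nose at (287,243). The three-, four- and five-dot rows are at (264,245), (245,236) and (230,217), and one dot at (301,241). The nose covers the two-dot mark, so the knob starts at two. Now I measure the fin precisely.

Run:
```python
from h import *
d=dict(np.load('pics/wrist1.npz',allow_pickle=True)); P=cloud(d)
T=np.linalg.inv(d['C'])
def st(lo,hi,c,r):
    q=P[(P[...,2]>lo)&(P[...,2]<hi)&(np.hypot(P[...,0]-c[0],P[...,1]-c[1])<r)]
    w=cv2.minAreaRect((q[:,:2]*1000).astype(np.float32)); 
    v=np.linalg.svd(q[:,:2]-q[:,:2].mean(0),full_matrices=False)[2][0]
    print(lo,hi,len(q),np.round(w[0],1),np.round(w[1],1),round(w[2],1),q.mean(0).round(4),np.degrees(np.arctan2(v[1],v[0])).round(1))
st(.097,.112,(.497,.1127),.04); st(.054,.065,(.497,.1127),.086); st(.008,.022,(.7,-.05),.5)
# pixel rays: dots and nose
f=210/np.tan(np.radians(float(d['fov_y']))/2)
def ray(u,v,z):
    r=d['C'][:3,:3]@np.array([(u-d['cx'])/f,-(v-d['cy'])/f,-1]);c=d['C'][:3,3];return c+r*(z-c[2])/r[2]
c=np.array([.497,.1127])
for n,u,v,z in (('one',301,241,.06),('three',264,245,.06),('four',245,236,.06),('five',230,217,.06),('nose',287,256,.104),('nose0',285,229,.104),('back',282,182,.104)):
    p=ray(u,v,z);e=p[:2]-c;print(n,p.round(4),np.degrees(np.arctan2(e[1],e[0])).round(1),np.hypot(*e).round(4))
```

```text
0.097 0.112 1069 [495.9 114.5] [45.7 10. ] 45.5 [0.4949 0.1135 0.1031] 45.6
0.054 0.065 21077 [495.  113.9] [119.2 120.3] 14.5 [0.491  0.1101 0.0593] 131.5
0.008 0.022 41060 [520.3 114.4] [282.2 455.3] 20.6 [ 0.5241 -0.004   0.0143] 97.3
one [0.5079 0.1423 0.06  ] 69.8 0.0315
three [0.5288 0.1226 0.06  ] 17.3 0.0333
four [0.5325 0.1067 0.06  ] -9.5 0.036
five [0.5279 0.0886 0.06  ] -37.9 0.0392
nose [0.5111 0.1295 0.104 ] 50.0 0.0219
nose0 [0.4978 0.1165 0.104 ] 77.9 0.0039
back [0.4758 0.0953 0.104 ] -140.6 0.0275
```

>>> move_arm:
  series: [50,0.6,20,2.5,-5.7,40,0.6,50,2.5,-5.7,40,0.6,80,2.5,-5.7,40,0.6,100,2.5,-5.7,40,0.6,113,2.5,-5.7,40,0.6,114,2.5,-5.7]

```text
time: 2.2
tool_pos: [0.4949, 0.1151, 0.0865]
tool_rot: [-1.57, 0.002, 0.797]
force: [-0.2, -0.3, 0.4]
gripper_width: 0.466
```

Run:
```python
from h import *
s=env.read_state(); print(s['time'],s['tool_pos'],s['tool_rot'],s['force'],s['gripper_width'])
d=snap('wrist','wrist2.png')
im=cv2.imread('pics/wrist2.png');cv2.imwrite('pics/wrist2b.png',cv2.convertScaleAbs(im,alpha=1.5,beta=20))
```

```text
2.2 [0.49489673 0.11513798 0.08653175] [-1.56959884e+00  1.55866473e-03  7.96731110e-01] [-0.18909219 -0.27980932  0.44870793] 0.4663329091907526
```

View pics/wrist2b.png

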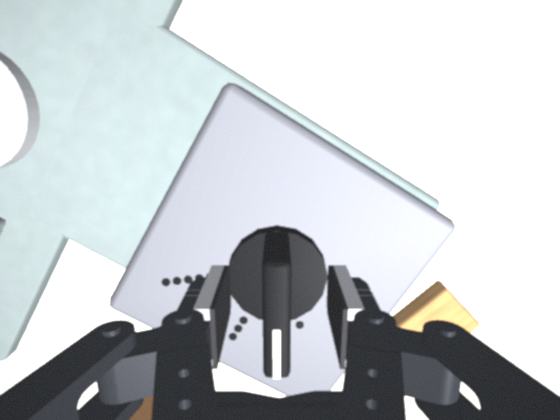

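The fin at (277,300) stands centred and parallel between the jaws (pads at u≈228 and 333). I'll close.

>>> move_arm:
  series: [20,0,0,0,0,0,0,0,0,0,0,0,0,0,0,0,0,0,0,0]
  squeeze: 50

```text
time: 2.75
tool_pos: [0.4962, 0.1153, 0.0882]
tool_rot: [-1.572, -0.002, 0.797]
force: [-0.2, 0.6, 6.1]
gripper_width: 0.101
```

```bash
python3 -c "
from h import *
s=env.read_state(); print(s)"
```

```text
{'time': 2.75, 'joints': array([ 1.45264927e-01,  3.89008615e-01,  1.84283693e+00,  2.70193536e-04,
        9.07870493e-01, -2.22230757e+00]), 'dq': array([-0.00030854,  0.00042046,  0.00175193, -0.00028634,  0.00189056,
        0.00053253]), 'joint_efforts': array([ -0.26979228, -40.21978855, -16.37059629,  -0.20941998,
        -0.28703618,  -0.08244855]), 'tool_pos': array([0.49620782, 0.11531965, 0.08823122]), 'tool_rot': array([-1.57176468, -0.00162154,  0.79661087]), 'force': array([-0.18086143,  0.6432054 ,  6.09494751]), 'ft_torque': array([ 0.04670589,  0.17379212, -0.0613267 ]), 'gripper_width': 0.10100514086007527}
```

>>> move_arm:
  series: [0,0,-1,0,7,0,0,-1,0,14,0,0,-1,0,21,0,0,-1,0,28,0,0,-1,0,35,0,0,-1,0,42,0,0,-1,0,49,0,0,-1,0,57,0,0,-1,0,57,0,0,-1,0,57]

```text
time: 4.0
tool_pos: [0.4964, 0.1146, 0.0883]
tool_rot: [-1.571, -0.002, -0.195]
force: [3.9, -4.2, -4.4]
gripper_width: 0.107
```

Run:
```python
from h import *
s=env.read_state(); print(s['time'],s['tool_pos'],s['tool_rot'],s['force'],s['ft_torque'],s['gripper_width'])
d=snap('wrist','wrist3.png')
im=cv2.imread('pics/wrist3.png');cv2.imwrite('pics/wrist3b.png',cv2.convertScaleAbs(im,alpha=1.5,beta=20))
```

```text
4.0 [0.49636835 0.11456131 0.08832027] [-1.57138952 -0.00161446 -0.19545535] [ 3.92150457 -4.20104792 -4.4107956 ] [-0.72982805 -0.4670698   0.03135141] 0.10727706257376188
```

View pics/wrist3b.png

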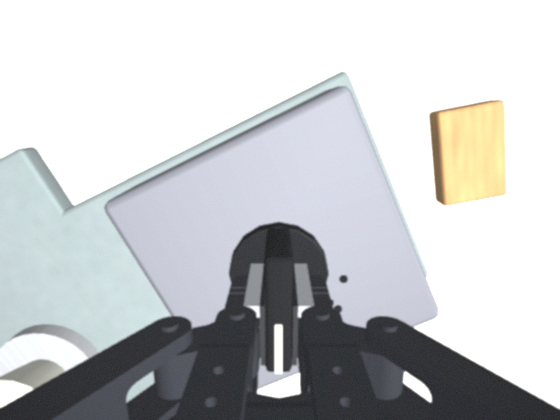

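The fin followed and now points straight down the image, with the one-dot mark at (343,279). I'll open, lift and check.

>>> move_arm:
  series: [20,0,0,0,0,45,0,0,0,0,45,0,0,0,0,45,0,-15,0,0,45,0,-50,0,0,45,0,-90,0,0,45,0,-115,0,0,45,0,-115,0,0]

```text
time: 5.05
tool_pos: [0.4973, 0.1155, 0.2065]
tool_rot: [-1.568, -0.006, -0.198]
force: [0.1, -0.5, -0.5]
gripper_width: 0.526
```

Run:
```python
from h import *
s=env.read_state(); print(s['time'],s['tool_pos'],s['tool_rot'],s['force'],s['gripper_width'])
d=snap('wrist','wrist4.png')
im=cv2.imread('pics/wrist4.png');cv2.imwrite('pics/wrist4b.png',cv2.convertScaleAbs(im,alpha=1.5,beta=20))
P=cloud(d);c=(.4962,.1140)
q=P[(P[...,2]>.097)&(P[...,2]<.112)&(np.hypot(P[...,0]-c[0],P[...,1]-c[1])<.04)]
w=cv2.minAreaRect((q[:,:2]*1000).astype(np.float32));v=np.linalg.svd(q[:,:2]-q[:,:2].mean(0),full_matrices=False)[2][0]
print(len(q),w,np.degrees(np.arctan2(v[1],v[0])))
```

```text
5.05 [0.49730756 0.11549199 0.20650549] [-1.5684815  -0.00607692 -0.19788677] [ 0.14136717 -0.48543639 -0.50979145] 0.5260309354777591
1032 ((496.02862548828125, 113.88011169433594), (9.80317497253418, 45.56808853149414), 78.29429626464844) -11.805679796735708
```

View pics/wrist4b.png

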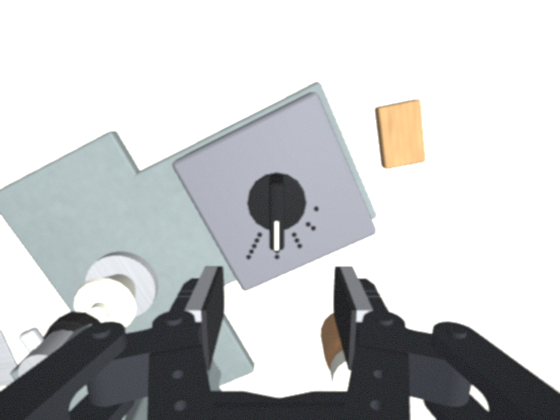

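The knob rests at four dots: fin at -11.8° against the expected -11.4°, with the nose (277,245) between the five-dot row (253,246) and the three-dot row (296,240). Next, the bar position.

Run:
```python
from h import *
for n in('top','scene'):
    d=snap(n,n+'5.png');P=cloud(d)
    q=P[(P[...,2]>.265)&(P[...,2]<.31)&(np.hypot(P[...,0]-.475,P[...,1]+.068)<.075)]
    a=np.radians(14.4);ex=np.array([np.cos(a),np.sin(a)]);ey=np.array([-ex[1],ex[0]])
    l=np.c_[q[:,:2]@ex,q[:,:2]@ey]
    side=np.abs(l[:,1]-np.median(l[:,1]))>14
    lo,hi=np.percentile(l[:,1],[.5,99.5]); b=l[side]; print(n,len(q),'x range',np.percentile(b[:,0],[1,50,99]),'y',lo,hi,'ztop',np.percentile(q[side][:,2],[50,97]))
    for x in (np.percentile(b[:,0],[1,99]).mean(),): print('centre',ex*x+ey*(lo+hi)/2)
    s=np.percentile(q[side][:,2],90);t=q[side][q[side][:,2]>s]; print('crest',t.mean(0))
```

```text
Traceback (most recent call last):
IndexError: index -1 is out of bounds for axis 0 with size 0
```

Run:
```python
from h import *
for n in('top0','scene0'):
    d=dict(np.load(f'pics/{n}.npz'));P=cloud(d)
    q=P[(P[...,2]>.265)&(P[...,2]<.31)&(np.hypot(P[...,0]-.475,P[...,1]+.068)<.075)]
    a=np.radians(14.4);ex=np.array([np.cos(a),np.sin(a)]);ey=np.array([-ex[1],ex[0]])
    l=np.c_[q[:,:2]@ex,q[:,:2]@ey]
    lo,hi=np.percentile(l[:,1],[.5,99.5])
    side=np.abs(l[:,1]-(lo+hi)/2)>14; b=l[side]; print(n,len(q),'x range',np.percentile(b[:,0],[1,50,99]),'y',lo,hi,'ztop',np.percentile(q[side][:,2],[50,97]))
    print('centre',ex*np.percentile(b[:,0],[1,99]).mean()+ey*(lo+hi)/2)
    s=np.percentile(q[side][:,2],85);t=q[side][q[side][:,2]>s]; print('crest',t.mean(0))
```

```text
Traceback (most recent call last):
IndexError: index -1 is out of bounds for axis 0 with size 0
```

Run:
```python
from h import *
for n in('top0','scene0','top5','scene5'):
    d=dict(np.load(f'pics/{n}.npz'));P=cloud(d)
    q=P[(P[...,2]>.265)&(P[...,2]<.31)&(np.hypot(P[...,0]-.475,P[...,1]+.068)<.075)]
    a=np.radians(14.4);ex=np.array([np.cos(a),np.sin(a)]);ey=np.array([-ex[1],ex[0]])
    l=np.c_[q[:,:2]@ex,q[:,:2]@ey]
    lo,hi=np.percentile(l[:,1],[.5,99.5])
    side=np.abs(l[:,1]-(lo+hi)/2)>.014; b=l[side]; print(n,len(q),'x range',np.percentile(b[:,0],[1,50,99]),'y',lo,hi,'ztop',np.percentile(q[side][:,2],[50,97]))
    print('centre',ex*np.percentile(b[:,0],[1,99]).mean()+ey*(lo+hi)/2)
    s=np.percentile(q[side][:,2],85);t=q[side][q[side][:,2]>s]; print('crest',t.mean(0))
```

```text
top0 381 x range [0.4314648  0.441441   0.45286809] y -0.22704610596502678 -0.13872222001894882 ztop [0.29000404 0.29457659]
centre [ 0.47375641 -0.0671762 ]
crest [ 0.47213896 -0.06645176  0.29366941]
scene0 324 x range [0.43278919 0.44675812 0.45354814] y -0.23034194802967406 -0.14109224374223725 ztop [0.2904671  0.29497496]
centre [ 0.47543167 -0.06967089]
crest [ 0.47634591 -0.06841025  0.29421764]
top5 384 x range [0.43157512 0.44141868 0.45290252] y -0.22711760745705528 -0.138792124615258 ztop [0.29036398 0.29473828]
centre [ 0.4738441  -0.06722668]
crest [ 0.47385161 -0.07080196  0.29418858]Traceback (most recent call last):
  File "<stdin>", line 3, in <module>
    fid = stack.enter_context(open(os.fspath(file), "rb"))
                              ~~~~^^^^^^^^^^^^^^^^^^^^^^^
FileNotFoundError: [Errno 2] No such file or directory: 'pics/scene5.npz'
```

The bar centre is ≈(0.4746, -0.0684) with its top at 0.292 to 0.294 (expected 0.292). I'll rise, shut the fingers, cross over and turn the tool to the press's axes.

>>> move_arm:
  series: [20,0,-60,0,0,0,0,-110,0,0,0,0,-140,0,0,0,4,-140,-50,-7,0,8,-140,-95,-14,0,11,-140,-135,-21,0,14,-140,-170,-25.7,0,14,-140,-185,-25.7,0,14,-140,-185,-25.7]
  squeeze: 60

```text
time: 6.28
tool_pos: [0.4724, -0.0692, 0.3424]
tool_rot: [-1.569, 0.002, 0.248]
force: [0.0, 0.7, -0.5]
gripper_width: -0.0
```

Run:
```python
from h import *
s=env.read_state(); print(s)
d=snap('wrist','wrist6.png')
im=cv2.imread('pics/wrist6.png');cv2.imwrite('pics/wrist6b.png',cv2.convertScaleAbs(im,alpha=1.5,beta=20))
```

```text
{'time': 6.275, 'joints': array([-2.34520035e-01,  1.03123134e-01,  1.52444026e+00,  6.08058262e-04,
        1.51607340e+00, -2.05285001e+00]), 'dq': array([ 0.02982468, -0.00561657, -0.00556868,  0.01433151,  0.00176576,
        0.00693825]), 'joint_efforts': array([-8.64344705e-01, -3.42523384e+01, -2.72985971e+01, -2.00935621e-01,
        2.74563339e-03, -1.10426315e-01]), 'tool_pos': array([ 0.47238744, -0.06924851,  0.34240574]), 'tool_rot': array([-1.56931076e+00,  1.52977131e-03,  2.47500904e-01]), 'force': array([ 0.0027796 ,  0.66313322, -0.45182337]), 'ft_torque': array([-0.00886697,  0.00649574,  0.04447364]), 'gripper_width': -5.004588529497854e-05}
```

View pics/wrist6b.png

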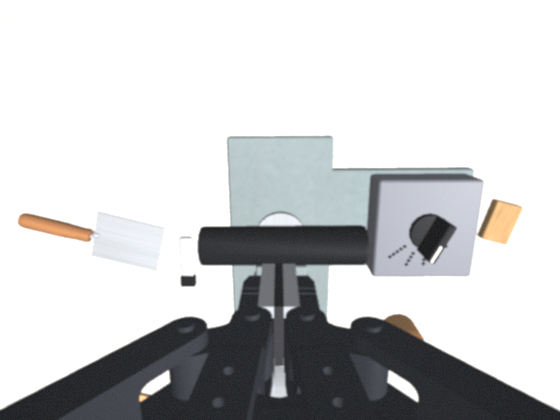

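The bar spans (200–367, 227–265) and the shut fingers at u≈279 are centred along it. I'll check its exact offset from the wrist depth.

Run:
```python
from h import *
d=dict(np.load('pics/wrist6.npz'));P=cloud(d)
f=210/np.tan(np.radians(float(d['fov_y']))/2)
T=tool();Ti=np.linalg.inv(T)
tl=lambda p:(Ti[:3,:3]@p+Ti[:3,3])*1000
def ray(u,v,z):
    r=d['C'][:3,:3]@np.array([(u-d['cx'])/f,-(v-d['cy'])/f,-1]);c=d['C'][:3,3];return c+r*(z-c[2])/r[2]
for u in (215,240,330,355):
    col=[P[v,u] for v in range(220,275) if .25<P[v,u][2]<.31]
    col=np.array(col); k=col[col[:,2].argmax()]; t=np.array([tl(p) for p in col]); print(u,k.round(4),'toolx range',t[:,0].min().round(1),t[:,0].max().round(1),'tool z',t[:,2].mean().round(1), 'crest x', tl(k)[0].round(1))
print('ends',tl(ray(200,246,.281)),tl(ray(367,246,.281)))
```

```text
215 [ 0.4806 -0.1017  0.2919] toolx range -9.6 11.2 tool z -34.7 crest x -0.4
240 [ 0.4788 -0.0888  0.2927] toolx range -9.7 10.4 tool z -21.5 crest x 1.0
330 [ 0.4671 -0.0437  0.2921] toolx range -10.0 10.2 tool z 25.7 crest x 0.8
355 [ 0.46   -0.0325  0.2928] toolx range -9.9 9.8 tool z 38.8 crest x -3.3
ends [  1.57127792  61.53806554 -44.27300961] [ 1.71803929 61.68096262 47.10282043]
```

The fingers are centred over the bar within about 1.5 mm. I'll descend to contact.

>>> move_arm:
  series: [0,0,20,1,0,0,0,32,1,0,0,-1,38,1,0,0,-1,42,1,0,0,-2,45,1,0,0,-3,48,1,0,0,-3,48,1,0]

```text
time: 7.2
tool_pos: [0.4678, -0.0685, 0.2965]
tool_rot: [-1.57, 0.003, 0.251]
force: [-7.0, 0.6, 9.1]
gripper_width: 0.002
```

>>> move_arm:
  series: [0,-2,2,0,0,0,-3,4,0,0,0,-4,6,0,0,0,-5,8,0,0,0,-6,10,0,0,0,-7,12,0,0]

```text
time: 7.95
tool_pos: [0.4621, -0.07, 0.2852]
tool_rot: [-1.571, -0.0, 0.251]
force: [-6.6, 1.4, 12.7]
gripper_width: -0.001
```

>>> move_arm:
  series: [0,-1,2,0,0,0,-2,4,0,0,0,-3,6,0,0]

```text
time: 8.32
tool_pos: [0.4601, -0.0706, 0.2805]
tool_rot: [-1.571, -0.003, 0.251]
force: [-7.4, 3.2, 18.9]
gripper_width: 0.003
```

>>> move_arm:
  series: [0,-1,2,0,0,0,-2,4,0,0]

```text
time: 8.57
tool_pos: [0.4589, -0.0712, 0.2768]
tool_rot: [-1.572, -0.005, 0.251]
force: [-4.5, 2.0, 10.0]
gripper_width: -0.0
```

First click at z≈0.279, as predicted (force 19 → 10 N). On to the second, expected at z≈0.2516.

>>> move_arm:
  series: [0,-1,2,0,0,0,-2,4,0,0,0,-3,6,0,0,0,-3.5,8,0,0,0,-4,10,0,0,0,-4.5,12,0,0,0,-5,14,0,0,0,-6,17,0,0,0,-6.5,19,0,0]

```text
time: 9.7
tool_pos: [0.4519, -0.073, 0.2564]
tool_rot: [-1.571, -0.002, 0.251]
force: [-4.4, 1.5, 14.3]
gripper_width: 0.002
```

>>> move_arm:
  series: [0,-1,2,0,0,0,-1,4,0,0]

```text
time: 9.95
tool_pos: [0.451, -0.0733, 0.2531]
tool_rot: [-1.571, -0.002, 0.251]
force: [-6.4, 1.3, 17.8]
gripper_width: 0.004
```

>>> move_arm:
  series: [0,-0.5,2,0,0]

```text
time: 10.07
tool_pos: [0.4506, -0.0734, 0.2514]
tool_rot: [-1.572, -0.002, 0.251]
force: [-6.6, 2.2, 20.5]
gripper_width: -0.002
```

>>> move_arm:
  series: [0,-0.5,2,0,0,0,-0.5,2,0,0]

```text
time: 10.32
tool_pos: [0.4501, -0.0736, 0.2478]
tool_rot: [-1.571, -0.002, 0.251]
force: [-2.7, 0.2, 4.9]
gripper_width: 0.0
```

Second click at z≈0.251 (20.5 → 4.9 N). The third is expected at ≈0.223.

>>> move_arm:
  series: [0,-1,2,0,0,0,-1.5,4,0,0,0,-2,6,0,0,0,-2.5,8,0,0,0,-3,10,0,0,0,-3.5,12,0,0,0,-4,14,0,0,0,-4,16,0,0,0,-4.5,18,0,0,0,-4.5,20,0,0]

```text
time: 11.58
tool_pos: [0.4464, -0.0746, 0.2285]
tool_rot: [-1.571, -0.003, 0.251]
force: [-3.5, 2.0, 13.2]
gripper_width: -0.003
```

>>> move_arm:
  series: [0,0,2,0,0,0,0,4,0,0]

```text
time: 11.82
tool_pos: [0.446, -0.0747, 0.2249]
tool_rot: [-1.572, -0.002, 0.251]
force: [-5.7, 1.3, 17.0]
gripper_width: -0.005
```

>>> move_arm:
  series: [0,0,1.5,0,0]

```text
time: 11.95
tool_pos: [0.4459, -0.0748, 0.2235]
tool_rot: [-1.572, -0.002, 0.251]
force: [-6.4, 2.1, 18.8]
gripper_width: -0.002
```

>>> move_arm:
  series: [0,0,2,0,0,0,0,2,0,0]

```text
time: 12.2
tool_pos: [0.446, -0.0749, 0.2204]
tool_rot: [-1.572, -0.002, 0.251]
force: [-2.4, 2.4, 6.2]
gripper_width: 0.0
```

Third click passed at z≈0.222 (18.8 → 6.2 N). I'll add a small margin, well short of the fourth at ≈0.195, then check.

>>> move_arm:
  series: [0,0,1.5,0,0,0,0,3,0,0,0,0,3,0,0,0,0,3,0,0]

```text
time: 12.7
tool_pos: [0.4457, -0.0749, 0.217]
tool_rot: [-1.571, -0.001, 0.251]
force: [-2.5, 0.4, 6.1]
gripper_width: -0.001
```

Run:
```python
from h import *
s=env.read_state(); print(s['time'],s['tool_pos'],s['force'])
d=snap('wrist','wrist7.png')
im=cv2.imread('pics/wrist7.png');cv2.imwrite('pics/wrist7b.png',cv2.convertScaleAbs(im,alpha=1.5,beta=20))
d=snap('scene','scene7.png')
im=cv2.imread('pics/scene7.png')[130:340,190:400];cv2.imwrite('pics/scene7b.png',cv2.resize(cv2.convertScaleAbs(im,alpha=1.6,beta=10),(600,600)))
P=cloud(d)
q=P[(P[...,2]>.097)&(P[...,2]<.112)&(np.hypot(P[...,0]-.496,P[...,1]-.1138)<.04)]
if len(q)>20:
    print(len(q),cv2.minAreaRect((q[:,:2]*1000).astype(np.float32)))
s=env.read_state(); print(s['time'],s['tool_pos'],s['force'])
```

```text
12.7 [ 0.44569858 -0.0749467   0.21699394] [-2.52196335  0.42450242  6.05264885]
47 ((499.014892578125, 111.12814331054688), (11.08685302734375, 46.642547607421875), 79.98031616210938)
12.8 [ 0.4456659  -0.07493473  0.21696646] [-1.98631933  0.7375476   6.8462684 ]
```

View pics/wrist7b.png

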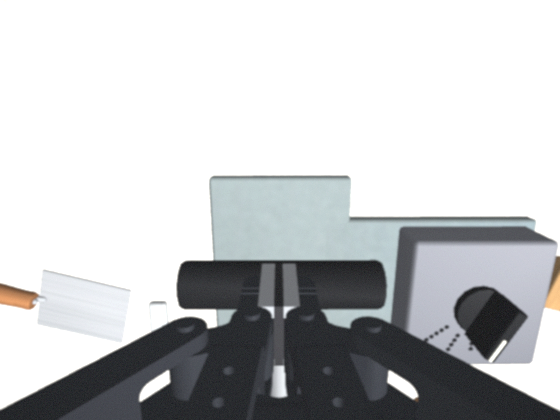

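View pics/scene7b.png

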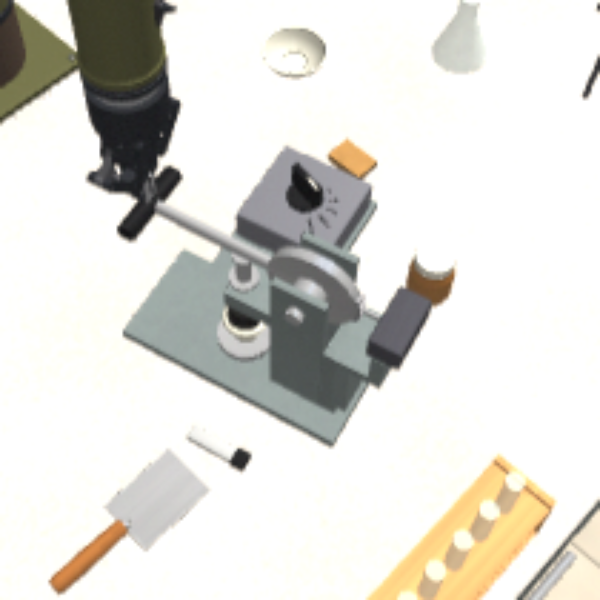

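In the wrist view the bar (180–385, 285) sits under the shut fingers at u≈279. In the scene view the lever is nearly level, the ram is down on the crucible, and the bystanders are undisturbed. The pose and force are steady, so I'm handing in.

```bash
python3 -c "
from station import env
print(env.hand_in())
s=env.read_state();print(s['time'],s['tool_pos'],s['force'])"
```

```text
the job is handed in; nothing more can be done
None
the job is handed in; nothing more can be done
```

I turned the selector from two dots to four, then pressed the lever down three clicks. I handed the job in at about 12.8 s, with the shut fingers still holding the bar down.

- **Selector:** after I let go, the wrist camera put the fin at -11.8°, against about -11.4° expected for four dots. A last scene view gave about -10°, still clearly at that mark.
- **Clicks:** the push force rose to about 19–20 N and dropped back three times, at TCP heights of about 0.279, 0.251 and 0.222 m. The predicted heights were 0.279, 0.252 and 0.223 m.
- **Hold:** the TCP was steady at 0.217 m, pushing with about 6–7 N. That is about 5 mm past the third click and 22 mm short of the predicted fourth, at 0.195 m.
- **Other things on the bench:** nothing looked displaced in the pictures, though I did not measure positions before and after.
- **Disagreements:** before the turn, the fin stood about 5° off the two-dot mark. A steady sideways force of 2–7 N on the fingers appeared while they followed the bar. The state could not be read after the hand-in, so the final hold itself is unchecked.

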